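Register a ringed colony with the counting pen

ROBOT

A 6-joint arm with a two-finger parallel gripper is mounted at the origin on the work surface. World frame = base frame: x ahead of the robot, y to its left, z up, the work surface at z = 0. Lengths are in m, angles in degrees, forces in N, time in s.
With the tool pointing down it reaches from about 0.4 to 0.825 m from the base axis. Payload 7 kg.
Tool frame: the origin (TCP) lies at the very end of the fingers, on their centre line; the grasp point (between the pads) lies r.grip_depth behind it (r.grip_depth is the distance from the TCP to the grasp point, in m); z points along the fingers, y is the direction in which the jaws open and shut (so a half turn about z gives the same grasp; the last joint's range is limited). The gripper opens to 88 mm and grips with 3 to 60 N. Pads are 19 mm wide; open, the fingers measure 130 mm over their backs; the gripper's body (78 mm by 193 mm) begins 47 mm behind the grasp point.
Start: joints at [-52.42, 20.546, 0.682, 0, -70.136, -16.507], TCP at [0.243, -0.63, 0.203] pointing down, gripper open.
Joint ranges: [-176.03, 176.03], [-82.01, 121.73], [-58.28, 71.71], [-173.87, 95.51], [-174.79, -0.11], [-173.66, 173.66]. Speed limits (degrees/s): [136.94, 136.94, 172.46, 180, 180, 180].

INTERFACE

Orientations are given as [roll, pitch, yaw] about the fixed x, y, z axes, in that order (R = Rz(yaw) Ry(pitch) Rx(roll)).
In Python, from plant import r gives the robot as it stands. The module is installed in compiled form; this text tells all that it offers.
- The arm moves only by the tool step_arm, never from a script. Its argument "increments" is a list of rows, each a list of 3 entries, a list of its own where there are three numbers: the shift along the tool's x, y, z in m, then the turn, a rotation vector about the tool's x, y, z in rad, then the closure, from 0 (fully open) to 1 (shut). In form: [[[x, y, z], [wx, wy, wz], grip], ...]. A call has 1 to 10 rows; each row is the pose to reach, as a shift and turn from the pose commanded when the call began, along the tool's axes at that moment; what a row does not reach only later rows make up. A row lasts 1/10 s, in which the tool goes at most 50 mm and 8.59 degrees, less where a joint would pass 70% of its speed; a pose out of reach is approached as far as the arm can. A call with a gripper value outside its range is refused whole. The fingers move at their own pace and stop on an object; "force" is the grip in N (left out, the last holds). Time passes only in rows, so rows that repeat a pose let the fingers close. It gives the time, the measured TCP pose, the force and the opening at its end, in the units of the state.
- r.get_state(): the state, without advancing time (a new reading comes with each control period).
- r.capture(name): name is "scene" or "top" or "wrist"; returns a dict with "color" (384x512x3 uint8, red, green, blue), "intrinsics" (3x3 intrinsics, pixels), "rvec" (rotation vector, rad) and "tvec" (3), from world to camera coordinates, as OpenCV has them; the wrist camera has in their place "T_tool_cam" (4x4, takes a point from camera to tool coordinates, whose origin is the TCP and whose axes are the flange's). Camera axes: x right, y down, z forward; pixel columns grow to the right and rows downward; lengths in m; the calibration is good to about 2 mm. A picture is of the moment at which its call begins: read the wrist's pose just before it. There is no depth.
- r.close_job(): hands the job in, once; it reports no verdict.
The state is a dict: "time_s": time; "joints": joint angles; "qd": joint speeds; "joint_torque": joint torques, N m; "tcp_pos": TCP position; "eef_rot": TCP orientation; "contact_force": force on the tool from outside, world axes, zero at the start; "moment": the same for the moment, N m; "gripper_width": finger opening in m.
Only numpy, scipy, OpenCV 4.12 (cv2) and the standard library are available. Lean on these libraries where they do the work, as an engineer would, in place of code of your own. Each camera call takes 0.05 s, during which the arm holds its last target.

TASK

On the colony counter, slide the clear guard fully open, then take the counting pen (the tallest of the three in the stand) and press its tip straight down on the ink-ringed spot of the dish, pen upright, lightly enough that the sprung stage under the dish sinks only about half of its 8 mm travel. Finish while still holding the pen pressed there: do not put it down or let go. Leave the dish lying in its stage and everything else undisturbed.

Things in the scene. Friction and masses are not known exactly. Their poses are not given: they have to be found in the camera images.
- counter: Colony counter, a white tray-like instrument standing fixed on the table, 190 mm in its x, 350 mm in its y. Origin at the centre of its underside, z up. Its +y half holds the stage with the dish, the stage's axis at x 0, y +85 mm. Two side walls along y (at x +-88 mm) carry the guard; their tops are 102 mm above the table.
- guard (a joint): Clear flat guard panel (186 x 152 mm, 5 mm thick, underside 102 mm above the table) that slides level along the counter's -y direction. Value in m: 0 shut (over the dish), 0.150 fully open (at its stop, dish wholly uncovered). It starts shut or a little open, slides against about 1.5 N of friction and stays where it is left.
- guard_handle (a point): Middle of the grip bar on the guard, 134 mm above the table; moves with the guard. The bar is 80 mm long along the counter's x, 12 mm thick along the counter's y (the sliding direction), its top 12 mm above this point; it stands on two short posts, and the guard's upper face is 27 mm below this point.
- stage (a joint): Sprung round stage under the dish. Value in m: 0 up (at rest), 0.008 at its bottom stop. It starts to sink at about 0.6 N of push and yields 1 mm for each further 0.4 N (about 2.2 N at 4 mm). It only goes straight down and springs back.
- dish: The petri dish on the stage: a disc 90 mm across, 15 mm high, loose, lying flat in the stage's shallow rim. Origin at the centre of its underside, 76 mm above the table; its flat top face is 91 mm above the table. Its yaw is arbitrary.
- spot (a point): The marked spot on the dish's top face, 22 mm from the dish's axis along the dish's own x: a pale 6 mm colony in the middle of a drawn dark ink ring, 16 mm inside and 19 mm outside diameter. It sinks with the stage.
- stand: Grey pen stand, a fixed block 60 mm in its x, 160 mm in its y, 55 mm high, with three round holes (15.5 mm wide, 45 mm deep) in a row along y, at y -50, 0 and +50 mm. Origin at the centre of its underside. The pen and two markers stand in the holes, in any order.
- pen_mid (a point): Middle of the counting pen, z towards its top: a white round rod 14 mm thick, 150 mm long, with two thin steel bands and a 10 mm taper to a flat 6 mm tip; 28 to 50 g. It stands tip down, loose, in a hole of the stand, upright within a few hundredths of a rad: tip 10 mm, top 160 mm above the table. Grip it from above 30 to 50 mm below its top; lift straight up over 50 mm.
- pen_tip (a point): Centre of the counting pen's flat tip; z along the pen towards its top.
- pen: The counting pen; its origin is the centre of its tip.
- marker_a: Capped felt marker in the stand, bystander: 105 mm long, 14 mm thick, with a black cap 18 mm thick at its top; top 115 mm above the table. Origin at its lower end.
- marker_b: Capped felt marker in the stand, bystander: 105 mm long, 14 mm thick, with a black cap 18 mm thick at its top; top 115 mm above the table. Origin at its lower end.
- flask: Loose conical flask, bystander, 80 mm wide, 110 mm high. Origin at the centre of its underside.
- jar: Loose small jar with a lid, bystander, 56 mm wide, 80 mm high. Origin at the centre of its underside.
- spare_dish: Loose unmarked petri dish lying on the table, bystander, 90 mm across, 15 mm high. Origin at the centre of its underside.

How it is judged:
By the outcome, as a careful person would: the job done as asked, in the order asked, and still so for the second after the job is handed in, while the arm keeps its last pose, push and grip.
It also fails if it takes over 51 s, if anything falls off the work surface, if the arm or the gripper's body presses on something with over 40 N, if the wrist force passes 120 N, or if a joint passes its speed limit or range.

## Working session

There is one attempt and no reset: what is moved stays moved. The work goes in short steps, Python scripts to look and compute and a tool call to move; the robot and the scene stay as the last step left them, time stands still between calls to the robot, and variables do not carry over. Pictures are saved under pics/ and viewed, and the job is handed in when it is done.

Besides the shell and the picture viewer there is one more tool, called in YAML: its name, and indented under it one key for each argument. step_arm: Moves the arm, as the interface text tells. Its arguments: {"type":"object","properties":{"increments":{"type":"array","items":{"type":"array"}},"force":{"type":"number"}},"required":["increments"]}

```bash
mkdir -p pics; cat > h.py <<'E'
import numpy as np, cv2
from plant import r
from scipy.spatial.transform import Rotation as R
def cam(name):
    s=r.get_state(); c=r.capture(name); K=np.array(c['intrinsics'])
    if name=='wrist':
        T=np.eye(4);T[:3,:3]=R.from_euler('xyz',s['eef_rot'],degrees=True).as_matrix();T[:3,3]=s['tcp_pos']
        W=T@np.array(c['T_tool_cam'])
        M=np.linalg.inv(W)
    else:
        M=np.eye(4);M[:3,:3]=cv2.Rodrigues(np.array(c['rvec'],float))[0];M[:3,3]=np.array(c['tvec']).ravel()
    return c['color'],K,M
def ray(K,M,uv):
    C=-M[:3,:3].T@M[:3,3]; d=M[:3,:3].T@np.linalg.inv(K)@np.array([uv[0],uv[1],1.]); return C,d
def onz(K,M,uv,z):
    C,d=ray(K,M,uv); return C+d*(z-C[2])/d[2]
def proj(K,M,p):
    q=K@(M[:3,:3]@np.array(p)+M[:3,3]); return q[:2]/q[2]
def save(img,fn,f=1.5):
    cv2.imwrite('pics/'+fn,cv2.resize(img[:,:,::-1],None,fx=f,fy=f,interpolation=cv2.INTER_CUBIC))
E
python3 - <<'E'
from h import *
print(r.get_state(), r.grip_depth)
for n in ['scene','top','wrist']:
    im,K,M=cam(n); save(im,n+'0.png'); np.savez(n+'0.npz',im=im,K=K,M=M); print(n,-M[:3,:3].T@M[:3,3])
E
```

```text
{'time_s': 0.0, 'joints': array([-5.24200807e+01,  2.05910680e+01,  6.32597347e-01, -2.02507165e-02,
       -7.01363056e+01, -1.65078680e+01]), 'qd': array([ 0.00020733, -0.0523615 , -0.00472616,  0.02731115,  0.03653248,
        0.04074667]), 'joint_torque': array([ 3.63186173e-04, -5.82717276e+01,  2.93063056e+01,  6.99750915e+00,
        7.07254512e-03, -1.53140181e-04]), 'tcp_pos': array([ 0.24247418, -0.62936342,  0.20251753]), 'eef_rot': array([ 1.79903721e+02, -8.68083376e-03, -1.58934838e+02]), 'contact_force': array([0.40204653, 1.07751777, 0.11158467]), 'moment': array([ 0.01193048,  0.03877827, -0.00421538]), 'gripper_width': 0.08750911994178646} 0.0188
scene [ 1.09907263 -0.53710145  0.50756051]
top [ 0.47485664 -0.05987524  0.9827647 ]
wrist [ 0.16680869 -0.65928759  0.38296195]
```

View pics/top0.png

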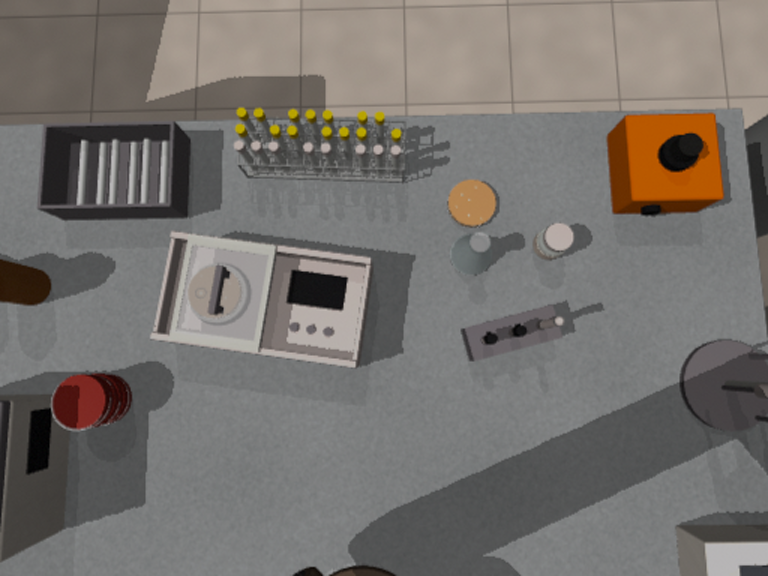

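View pics/scene0.png

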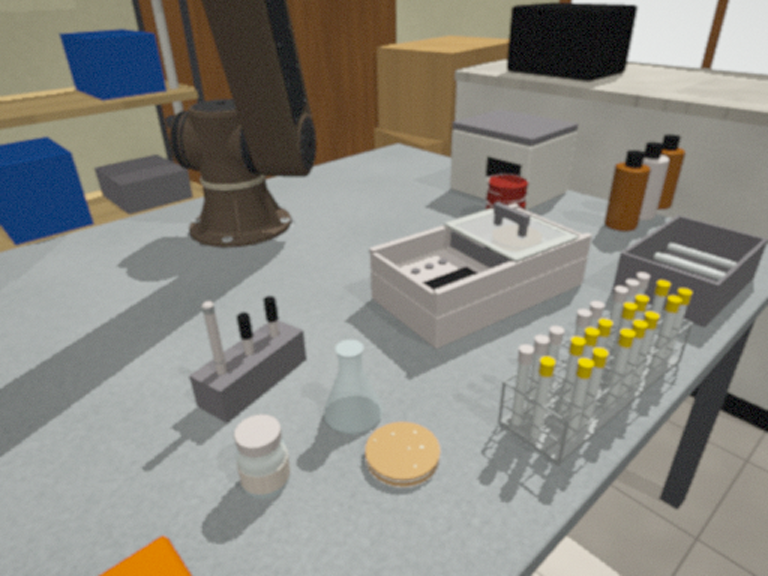

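View pics/wrist0.png

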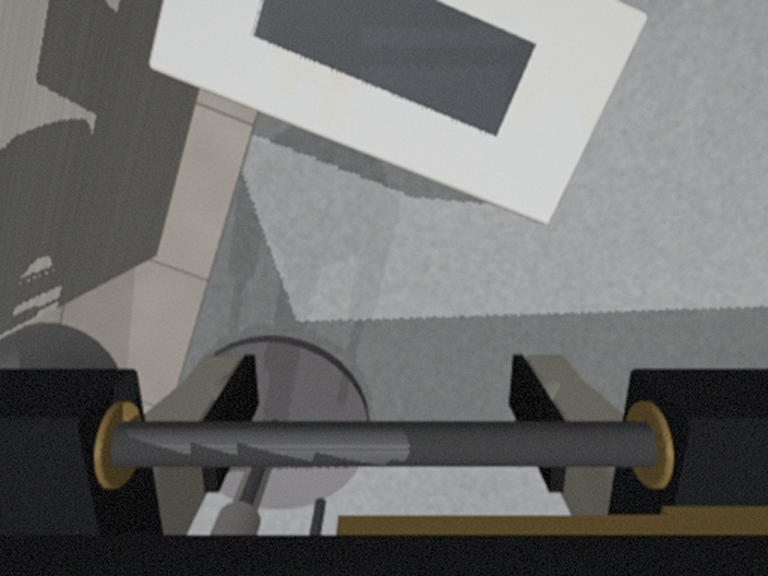

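The top view shows the counter (display side right, stage/guard left, handle at about (217,290)) and the stand with the pen top at about (559,321). The scene view confirms that the tall white pen is at the far end of the stand. I'll zoom in next.

```bash
python3 - <<'E'
import numpy as np,cv2
im=np.load('top0.npz')['im']
def crop(a,b,c,d,f,fn):
    cv2.imwrite('pics/'+fn,cv2.resize(im[b:d,a:c,::-1],None,fx=f,fy=f,interpolation=cv2.INTER_CUBIC))
crop(95,145,255,250,5,'tc.png'); crop(300,195,420,245,6,'ts.png')
E
```

```text
(no output)
```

View pics/tc.png

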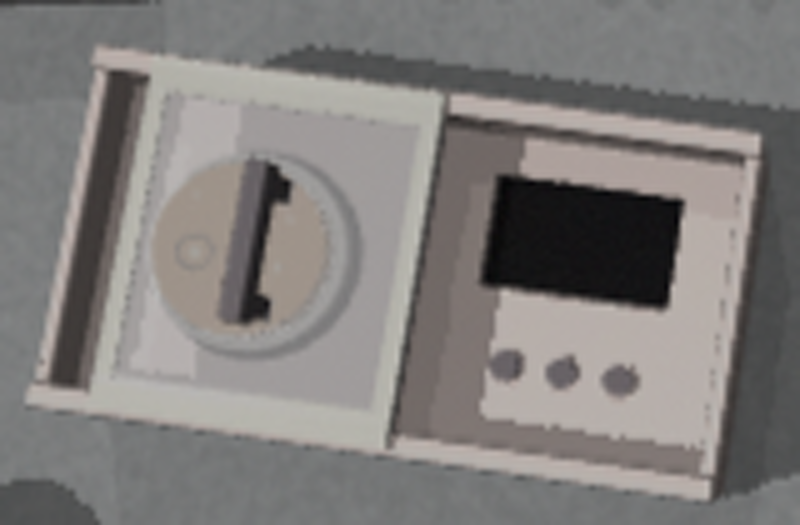

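View pics/ts.png

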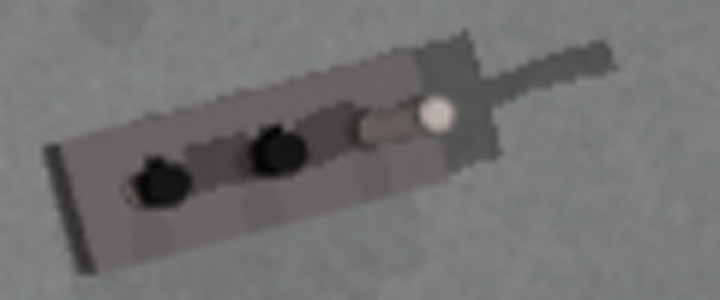

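```bash
cat > m.py <<'E'
from h import *
d=np.load('top0.npz');K,M=d['K'],d['M']
c=lambda p:np.array([95,145])+np.array(p)/5-0.4
s=lambda p:np.array([300,195])+np.array(p)/6-0.4
P=[onz(K,M,c(p),.102)[:2] for p in [(95,50),(762,135),(712,497),(28,402)]]
for p in P: print('corner',p)
C=sum(P)/4; print('C',C)
y=(P[0]+P[3]-P[1]-P[2]);print('len',np.linalg.norm(y)/2);y/=np.linalg.norm(y);x=P[0]+P[1]-P[2]-P[3];print('wid',np.linalg.norm(x)/2)
# counter x axis = y rotated -90
print('y dir',y,np.degrees(np.arctan2(y[1],y[0])),'x meas',np.degrees(np.arctan2(x[1],x[0])))
for p in [(255,160),(272,165),(245,323),(221,318),(247,240)]: print('bar',onz(K,M,c(p),.146)[:2])
print('bar expected shut',C+.085*y)
print('guard left edge',[onz(K,M,c(p),.107)[:2] for p in [(148,62),(92,388)]])
print('stagedisc',C+.085*y,'spot thru glass',onz(K,M,c((195,250)),.091))
print('pen top',onz(K,M,s((436,114)),.16))
for p in [(160,185),(278,152)]: print('mk',onz(K,M,s(p),.115)[:2])
for p in [(52,148),(84,270),(82,150)]: print('stand',onz(K,M,s(p),.055)[:2])
E
python3 m.py
```

```text
corner [0.69804477 0.31973604]
corner [ 0.64704616 -0.02488858]
corner [0.4649319  0.00197444]
corner [0.51705892 0.34634637]
C [0.58177044 0.16079207]
len 0.3483357311180152
wid 0.18350823594398216
y dir [0.1480262  0.98898344] 81.48744082497004 x meas -8.377665787936028
bar [0.63057224 0.22009884]
bar [0.62795553 0.21171622]
bar [0.55117485 0.2226879 ]
bar [0.55376923 0.23436116]
bar [0.59137787 0.22288134]
bar expected shut [0.59435266 0.24485566]
guard left edge [array([0.68993468, 0.28988243]), array([0.52332127, 0.31202492])]
stagedisc [0.59435266 0.24485566] spot thru glass [0.59429698 0.26826157 0.091     ]
pen top [ 0.53107834 -0.31745518  0.16      ]
mk [ 0.50695678 -0.21798884]
mk [ 0.51964871 -0.26653756]
stand [ 0.5260047  -0.18252532]
stand [ 0.47293872 -0.19452692]
stand [ 0.52492991 -0.19557794]
```

```bash
cat >> h.py <<'E'
def inc(pos,yaw,s=None):
    s=s or r.get_state()
    A=R.from_euler('xyz',s['eef_rot'],degrees=True)
    B=R.from_euler('xyz',[180,0,yaw],degrees=True)
    print('t',s['time_s'],'d',np.round(A.inv().apply(np.array(pos)-s['tcp_pos']),4),'w',np.round((A.inv()*B).as_rotvec(),4), 'tcp',np.round(s['tcp_pos'],4),np.round(s['eef_rot'],2),'F',np.round(s['contact_force'],2),'w',round(s['gripper_width'],4))
E
python3 -c "
from h import *
inc([.591,.2225,.2],-8.45)"
```

```text
t 0.15 d [-0.6315  0.6698  0.0035] w [ 6.0000e-04  1.5000e-03 -2.6264e+00] tcp [ 0.2426 -0.6295  0.2028] [ 1.7993e+02 -1.0000e-02 -1.5893e+02] F [-0.11  0.33 -0.15] w 0.0875
```

step_arm:
  increments:
    - [[-0.631, 0.67, 0.003], [0, 0, -2.626], 0]
    - [[-0.631, 0.67, 0.003], [0, 0, -2.626], 0]
    - [[-0.631, 0.67, 0.003], [0, 0, -2.626], 0]
    - [[-0.631, 0.67, 0.003], [0, 0, -2.626], 0]
    - [[-0.631, 0.67, 0.003], [0, 0, -2.626], 0]
    - [[-0.631, 0.67, 0.003], [0, 0, -2.626], 0]
    - [[-0.631, 0.67, 0.003], [0, 0, -2.626], 0]
    - [[-0.631, 0.67, 0.003], [0, 0, -2.626], 0]
    - [[-0.631, 0.67, 0.003], [0, 0, -2.626], 0]
    - [[-0.631, 0.67, 0.003], [0, 0, -2.626], 0]

```text
time_s: 1.15
tcp_pos: [0.4319, -0.1649, 0.2021]
eef_rot: [-180.0, -0.0, -72.6]
contact_force: [2.0, -1.4, 0.5]
gripper_width: 0.0873
```

```bash
python3 -c "
from h import *
inc([.591,.2225,.2],-8.45);print(r.get_state()['joints'])"
```

```text
t 1.15 d [-0.3223 -0.2675  0.0022] w [-5.0000e-04 -5.0000e-04 -1.1201e+00] tcp [ 0.4319 -0.1649  0.2021] [-1.7996e+02 -1.0000e-02 -7.2630e+01] F [ 2.01 -1.4   0.48] w 0.0873
[ 3.60774774e+00  7.85651994e-02 -2.50924666e+01 -1.34887400e-03
 -6.47898962e+01  1.37674684e+01]
```

step_arm:
  increments:
    - [[-0.322, -0.267, 0.002], [0, 0, -1.12], 0]
    - [[-0.322, -0.267, 0.002], [0, 0, -1.12], 0]
    - [[-0.322, -0.267, 0.002], [0, 0, -1.12], 0]
    - [[-0.322, -0.267, 0.002], [0, 0, -1.12], 0]
    - [[-0.322, -0.267, 0.002], [0, 0, -1.12], 0]
    - [[-0.322, -0.267, 0.002], [0, 0, -1.12], 0]
    - [[-0.322, -0.267, 0.002], [0, 0, -1.12], 0]
    - [[-0.322, -0.267, 0.002], [0, 0, -1.12], 0]
    - [[-0.322, -0.267, 0.002], [0, 0, -1.12], 0]

```text
time_s: 2.05
tcp_pos: [0.5937, 0.2229, 0.1987]
eef_rot: [180.0, 0.0, -8.5]
contact_force: [0.8, -0.3, -0.2]
gripper_width: 0.0877
```

```bash
python3 -c "
from h import *
im,K,M=cam('wrist'); save(im,'w1.png');np.savez('w1.npz',im=im,K=K,M=M)
inc([.591,.2225,.119],-8.45);print(r.get_state()['joints'])"
```

```text
t 2.1 d [-0.0028  0.0014  0.0793] w [ 0.0008  0.0006 -0.0034] tcp [0.594  0.2235 0.1983] [ 1.7996e+02  4.0000e-02 -8.6400e+00] F [2.64 1.1  1.07] w 0.0878
[ 3.82088921e+01  1.70035015e+01 -5.12480745e+00  3.11173878e-03
 -6.79284580e+01  4.31464796e+01]
```

View pics/w1.png

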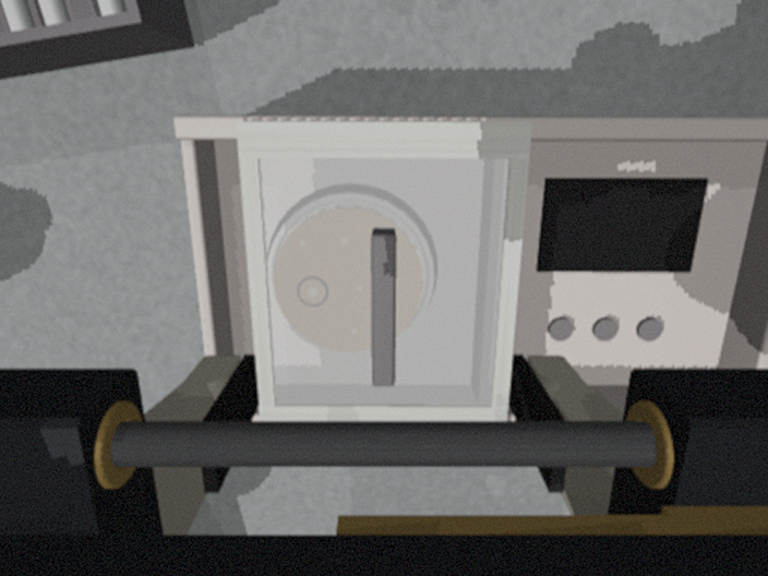

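The wrist view shows the bar upright from (384,230) to (384,385), centred between the fingers, so the jaw direction matches.

```bash
python3 -c "
from h import *
d=np.load('w1.npz')
for p in [(384,233),(384,385),(384,309)]: print(onz(d['K'],d['M'],np.array(p)/1.5,.146))
for p in [(313,291)]: print('spot',onz(d['K'],d['M'],np.array(p)/1.5,.091))
"
```

```text
[0.63019585 0.21601862 0.146     ]
[0.55226304 0.22765346 0.146     ]
[0.59307727 0.22156018 0.146     ]
spot [0.59168177 0.26445386 0.091     ]
```

step_arm:
  increments:
    - [[-0.002, 0.001, 0.045], [0, 0, -0.003], 0]
    - [[-0.002, 0.001, 0.079], [0, 0, -0.003], 0]
    - [[-0.002, 0.001, 0.079], [0, 0, -0.003], 0.7]
    - [[-0.002, 0.001, 0.079], [0, 0, -0.003], 1]
    - [[-0.002, 0.001, 0.079], [0, 0, -0.003], 1]
    - [[-0.002, 0.001, 0.079], [0, 0, -0.003], 1]
    - [[-0.002, 0.001, 0.079], [0, 0, -0.003], 1]
    - [[-0.002, 0.001, 0.079], [0, 0, -0.003], 1]
  force: 12

```text
time_s: 2.9
tcp_pos: [0.591, 0.2186, 0.1218]
eef_rot: [-179.9, -0.1, -8.6]
contact_force: [0.3, -0.3, 0.2]
gripper_width: 0.0454
```

```bash
python3 -c "
from h import *
inc([.5736,.0975,.119],-8.45)"
```

```text
t 2.9 d [0.001  0.1223 0.0027] w [-0.0011 -0.0011 -0.0035] tcp [0.591  0.2186 0.1218] [-1.7994e+02 -6.0000e-02 -8.6500e+00] F [ 0.31 -0.32  0.17] w 0.0454
```

step_arm:
  increments:
    - [[0, 0, 0], [0, 0, 0], 1]
    - [[0, 0, 0], [0, 0, 0], 1]
    - [[0, 0, 0], [0, 0, 0], 1]
    - [[0, 0, 0], [0, 0, 0], 1]
    - [[0, 0, 0], [0, 0, 0], 1]
    - [[0, 0, 0], [0, 0, 0], 1]

```text
time_s: 3.5
tcp_pos: [0.5907, 0.2187, 0.1209]
eef_rot: [-180.0, -0.0, -8.6]
contact_force: [-0.4, 1.8, 0.8]
gripper_width: 0.0118
```

step_arm:
  increments:
    - [[0, 0.015, 0], [0, 0, 0], 1]
    - [[0, 0.035, 0], [0, 0, 0], 1]
    - [[0, 0.055, 0], [0, 0, 0], 1]
    - [[0, 0.075, 0], [0, 0, 0], 1]
    - [[0, 0.095, 0], [0, 0, 0], 1]
    - [[0, 0.11, 0], [0, 0, 0], 1]
    - [[0, 0.115, 0], [0, 0, 0], 1]
    - [[0, 0.115, 0], [0, 0, 0], 1]

```text
time_s: 4.3
tcp_pos: [0.5729, 0.1031, 0.1208]
eef_rot: [179.9, 0.0, -8.7]
contact_force: [-0.1, -1.9, 0.3]
gripper_width: 0.0116
```

```bash
python3 -c "
from h import *
im,K,M=cam('wrist'); save(im,'w2.png')
inc([.5736,.0975,.119],-8.45)"
```

```text
t 4.35 d [0.0015 0.006  0.0018] w [ 0.0012  0.0008 -0.0041] tcp [0.573  0.1037 0.1208] [ 1.7993e+02  4.0000e-02 -8.6900e+00] F [-1.45 -0.42  0.41] w 0.0115
```

View pics/w2.png

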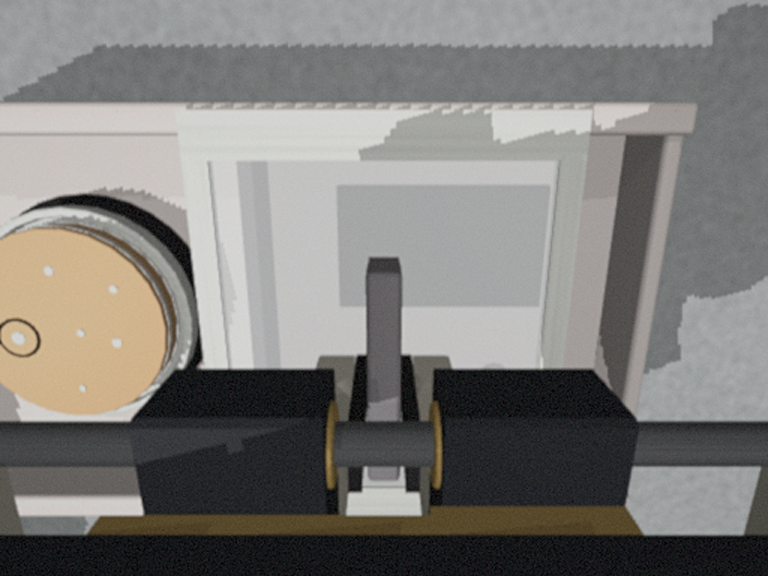

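The guard followed the gripper: the dish is now nearly uncovered, with the ring at (18,338). I'll continue gently to the stop.

step_arm:
  increments:
    - [[0, 0.004, 0], [0, 0, 0], 1]
    - [[0, 0.008, 0], [0, 0, 0], 1]
    - [[0, 0.012, 0], [0, 0, 0], 1]
    - [[0, 0.014, 0], [0, 0, 0], 1]
    - [[0, 0.015, 0], [0, 0, 0], 1]

```text
time_s: 4.85
tcp_pos: [0.5721, 0.0949, 0.1209]
eef_rot: [-179.5, -0.1, -8.6]
contact_force: [-4.4, 25.1, -1.9]
gripper_width: 0.0118
```

step_arm:
  increments:
    - [[0, 0.002, 0], [0, 0, 0], 1]
    - [[0, 0.004, 0], [0, 0, 0], 1]
    - [[0, 0.005, 0], [0, 0, 0], 1]

```text
time_s: 5.15
tcp_pos: [0.5715, 0.0908, 0.1208]
eef_rot: [-179.5, -0.1, -8.6]
contact_force: [-4.7, 25.0, -1.4]
gripper_width: 0.0201
```

Stop reached: the force is steady at 25 N along the slide. I'll open the jaws before backing off.

step_arm:
  increments:
    - [[0, 0, 0], [0, 0, 0], 0.6]
    - [[0, 0, 0], [0, 0, 0], 0.6]
    - [[0, 0, 0], [0, 0, 0], 0.6]
    - [[0, 0, 0], [0, 0, 0], 0.6]
    - [[0, 0, -0.04], [0, 0, 0], 0.6]
    - [[0, 0, -0.09], [0, 0, 0], 0.6]
    - [[0, 0, -0.09], [0, 0, 0], 0.6]

```text
time_s: 5.85
tcp_pos: [0.5743, 0.0852, 0.2181]
eef_rot: [-179.8, -0.6, -8.6]
contact_force: [0.0, 0.0, 1.2]
gripper_width: 0.0352
```

```bash
python3 -c "
from h import *
im,K,M=cam('top'); save(im,'t3.png'); np.savez('t3.npz',im=im,K=K,M=M)
cv2.imwrite('pics/tc3.png',cv2.resize(im[145:250,95:255,::-1],None,fx=5,fy=5,interpolation=cv2.INTER_CUBIC))
im,K,M=cam('wrist'); save(im,'w3.png'); np.savez('w3.npz',im=im,K=K,M=M)
inc([.53,-.316,.21],-75.3)"
```

```text
t 5.95 d [0.0198 0.4024 0.0017] w [-0.0032 -0.0014  1.1629] tcp [0.5711 0.0848 0.2123] [-1.799e+02 -1.600e-01 -8.670e+00] F [-0.79  0.02 -0.55] w 0.035
```

View pics/w3.png

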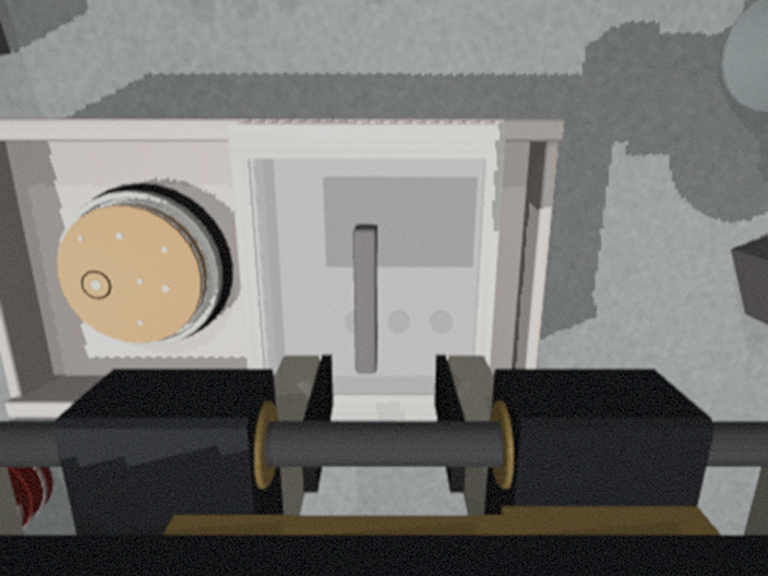

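View pics/tc3.png

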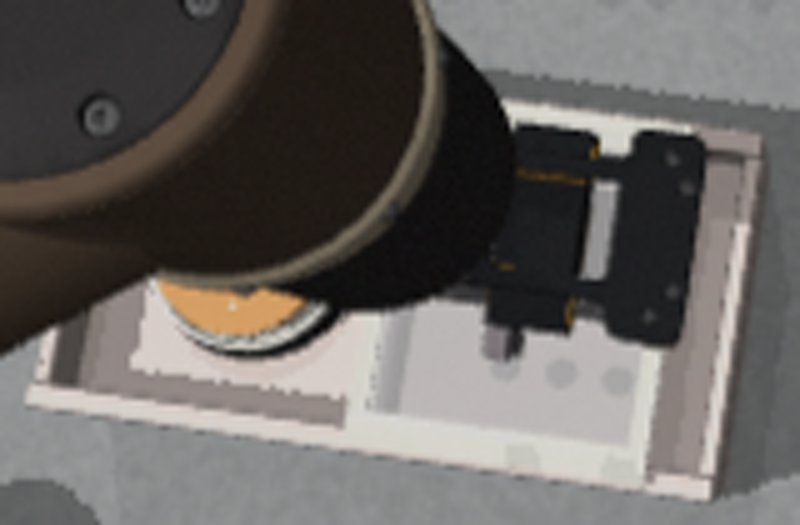

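```bash
python3 -c "
from h import *
d=np.load('w3.npz');f=lambda p,z:onz(d['K'],d['M'],np.array(p)/1.5,z)
C=np.array([.5818,.1608]);yd=np.array([.147,.989])
b=f((366,300),.146);print('bar',b,(b[:2]-C)@yd)
for p in [(231,130),(243,280),(253,390),(501,150)]: print('edge',f(p,.107),(f(p,.107)[:2]-C)@yd)
im=d['im'];
print('spot',f((96,285),.091))
hsv=cv2.cvtColor(im,cv2.COLOR_RGB2HSV);m=cv2.inRange(hsv,(8,70,120),(25,255,255));cs,_=cv2.findContours(m,0,1);c=max(cs,key=cv2.contourArea);e=cv2.fitEllipse(cv2.convexHull(c));print(e,np.array(e[0])*1.5,'dish',f(np.array(e[0])*1.5,.091))
"
```

```text
bar [0.57321198 0.09325003 0.146     ] -0.06806935701632728
edge [0.66810529 0.15378907 0.107     ] 0.005753064547448968
edge [0.58430168 0.16681784 0.107     ] 0.006319388366875104
edge [0.51250436 0.17720758 0.107     ] 0.00604063902438429
edge [0.63556885 0.0092304  0.107     ] -0.14199831109001645
spot [0.5912531 0.2643107 0.091    ]
((86.0721435546875, 182.159423828125), (86.18515014648438, 99.83918762207031), 124.58544921875) [129.10821533 273.23913574] dish [0.59552669 0.24144266 0.091     ]
```

Guard is open: the bar moved about 130 mm and its near edge now sits at y about +6 mm. Next is the pen.

step_arm:
  increments:
    - [[0.02, 0.403, 0.002], [0, 0, 1.163], 0.55]
    - [[0.02, 0.403, 0.002], [0, 0, 1.163], 0.55]
    - [[0.02, 0.403, 0.002], [0, 0, 1.163], 0.55]
    - [[0.02, 0.403, 0.002], [0, 0, 1.163], 0.55]
    - [[0.02, 0.403, 0.002], [0, 0, 1.163], 0.55]
    - [[0.02, 0.403, 0.002], [0, 0, 1.163], 0.55]
    - [[0.02, 0.403, 0.002], [0, 0, 1.163], 0.55]
    - [[0.02, 0.403, 0.002], [0, 0, 1.163], 0.55]
    - [[0.02, 0.403, 0.002], [0, 0, 1.163], 0.55]
    - [[0.02, 0.403, 0.002], [0, 0, 1.163], 0.55]

```text
time_s: 6.95
tcp_pos: [0.5281, -0.318, 0.2069]
eef_rot: [179.9, 0.1, -75.4]
contact_force: [-0.2, 1.0, -0.9]
gripper_width: 0.0396
```

step_arm:
  increments:
    - [[0, 0, 0], [0, 0, 0], 0.55]
    - [[0, 0, 0], [0, 0, 0], 0.55]

```text
time_s: 7.15
tcp_pos: [0.5297, -0.3153, 0.2086]
eef_rot: [180.0, 0.0, -75.2]
contact_force: [-0.8, 1.2, -0.8]
gripper_width: 0.0395
```

```bash
python3 -c "
from h import *
im,K,M=cam('wrist'); save(im,'w4.png'); np.savez('w4.npz',im=im,K=K,M=M)
im,K,M=cam('scene'); save(im,'s4.png'); np.savez('s4.npz',im=im,K=K,M=M)
print(r.get_state()['joints'])
inc([.53,-.316,.12],-75.3)"
```

```text
[-1.26285747e+01  1.49012690e+01 -6.62010412e+00 -3.49058668e-04
 -6.84689501e+01  2.74775831e+01]
t 7.25 d [0.0007 0.0001 0.089 ] w [-0.0002 -0.0001  0.0026] tcp [ 0.5299 -0.3153  0.209 ] [-179.99   -0.    -75.15] F [-0.2  -0.31  0.04] w 0.04
```

View pics/w4.png

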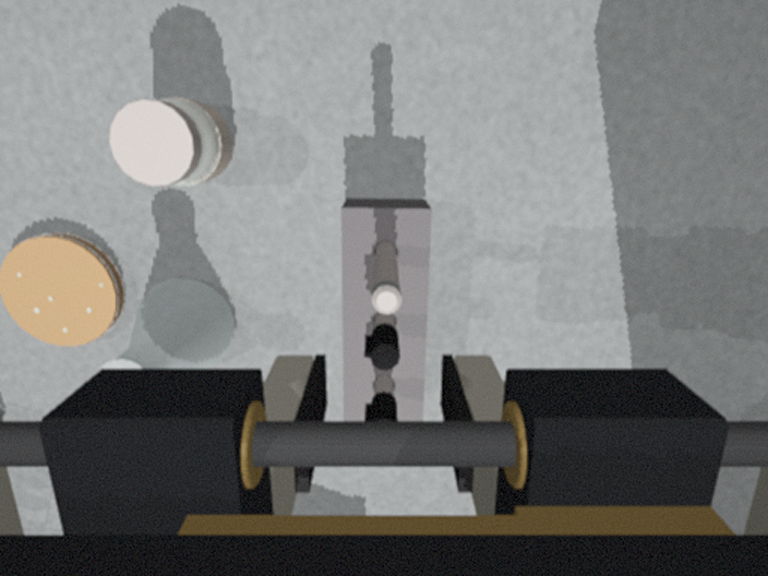

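View pics/s4.png

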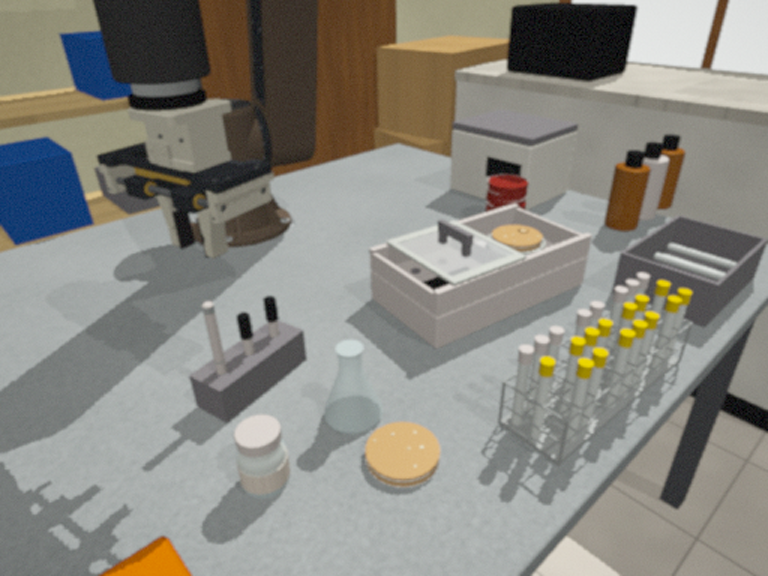

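Wrist view: the pen top is at (387,299), roughly centred between the jaws. In the scene view it is at (209,307). I'll compute the pen position.

```bash
python3 -c "
from h import *
d=np.load('w4.npz');p=onz(d['K'],d['M'],np.array([387,299])/1.5,.16);print('w',p)
print('pen base at .055 w', onz(d['K'],d['M'],np.array([384,247])/1.5,.055))
t=onz(np.load('top0.npz')['K'],np.load('top0.npz')['M'],[300+436/6-.4,195+114/6-.4],.16);print('t',t)
e=np.load('s4.npz');
for z in(.155,.16):print('s',onz(e['K'],e['M'],np.array([208.5,307])/1.5,z))
for z in (.07,):print('s',onz(e['K'],e['M'],np.array([221,365])/1.5,z))
s=dict(r.get_state());inc([*((p+t)/2)[:2],.106],-75.3)
inc([*((p+t)/2)[:2],.21],-75.3)
"
```

```text
w [ 0.5292097  -0.32269966  0.16      ]
pen base at .055 w [ 0.53111782 -0.32504472  0.055     ]
t [ 0.53107834 -0.31745518  0.16      ]
s [ 0.53378279 -0.321029    0.155     ]
s [ 0.54179971 -0.32409334  0.16      ]
s [ 0.54075171 -0.32371065  0.07      ]
t 7.25 d [0.0047 0.001  0.103 ] w [-0.0002 -0.0001  0.0026] tcp [ 0.5299 -0.3153  0.209 ] [-179.99   -0.    -75.15] F [-0.2  -0.31  0.04] w 0.04
t 7.25 d [ 0.0047  0.001  -0.001 ] w [-0.0002 -0.0001  0.0026] tcp [ 0.5299 -0.3153  0.209 ] [-179.99   -0.    -75.15] F [-0.2  -0.31  0.04] w 0.04
```

step_arm:
  increments:
    - [[0.005, 0.001, 0.02], [0, 0, 0], 0.55]
    - [[0.005, 0.001, 0.05], [0, 0, 0], 0.55]
    - [[0.005, 0.001, 0.08], [0, 0, 0], 0.55]
    - [[0.005, 0.001, 0.103], [0, 0, 0], 0.55]
    - [[0.005, 0.001, 0.103], [0, 0, 0], 0.55]
    - [[0.005, 0.001, 0.103], [0, 0, 0], 1]
    - [[0.005, 0.001, 0.103], [0, 0, 0], 1]
    - [[0.005, 0.001, 0.103], [0, 0, 0], 1]
    - [[0.005, 0.001, 0.103], [0, 0, 0], 1]
    - [[0.005, 0.001, 0.103], [0, 0, 0], 1]
  force: 25

```text
time_s: 8.25
tcp_pos: [0.5305, -0.3219, 0.107]
eef_rot: [-179.9, -0.1, -75.3]
contact_force: [-0.9, 0.1, 3.8]
gripper_width: 0.0131
```

step_arm:
  increments:
    - [[0, 0, 0], [0, 0, 0], 1]
    - [[0, 0, 0], [0, 0, 0], 1]

```text
time_s: 8.45
tcp_pos: [0.5306, -0.322, 0.107]
eef_rot: [-179.9, -0.1, -75.3]
contact_force: [-0.3, 0.3, 5.9]
gripper_width: 0.013
```

```bash
python3 -c "
from h import *
inc([.53,-.316,.12],-75.3)
im,K,M=cam('scene'); save(im[150:300,80:240],'s5.png',5); np.savez('s5.npz',im=im,K=K,M=M)"
```

```text
t 8.45 d [-0.006 -0.001 -0.013] w [-0.0014 -0.0014  0.0007] tcp [ 0.5306 -0.322   0.107 ] [-1.7992e+02 -8.0000e-02 -7.5260e+01] F [-0.27  0.27  5.89] w 0.013
```

View pics/s5.png

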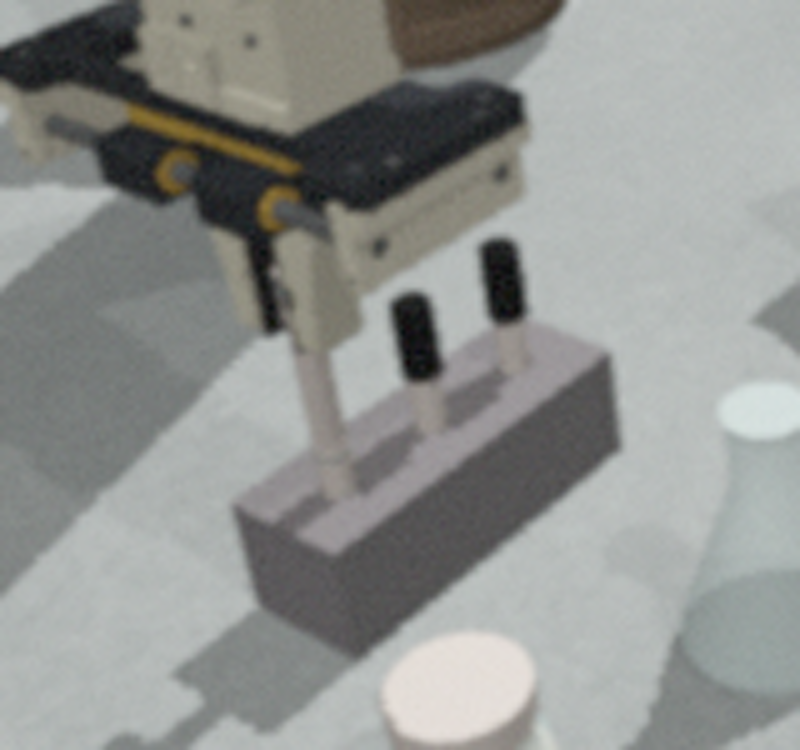

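step_arm:
  increments:
    - [[0, 0, -0.02], [0, 0, 0], 1]
    - [[0, 0, -0.05], [0, 0, 0], 1]
    - [[0, 0, -0.085], [0, 0, 0], 1]
    - [[0, 0, -0.12], [0, 0, 0], 1]
    - [[0, 0, -0.15], [0, 0, 0], 1]
    - [[0, 0, -0.165], [0, 0, 0], 1]
    - [[0, 0, -0.165], [0, 0, 0], 1]
    - [[0, 0, -0.165], [0, 0, 0], 1]

```text
time_s: 9.3
tcp_pos: [0.5296, -0.3213, 0.2702]
eef_rot: [180.0, 0.0, -75.3]
contact_force: [0.5, -0.3, -1.3]
gripper_width: 0.0131
```

```bash
python3 -c "
from h import *
im,K,M=cam('scene'); save(im,'s6.png'); np.savez('s6.npz',im=im,K=K,M=M)
im,K,M=cam('wrist'); save(im,'w6.png'); np.savez('w6.npz',im=im,K=K,M=M)
im,K,M=cam('top'); save(im,'t6.png'); np.savez('t6.npz',im=im,K=K,M=M)
inc([.591,.264,.267],-75.3)
print(r.get_state()['joints'])"
```

```text
t 9.45 d [-0.5504 -0.2084  0.0027] w [0.002  0.0015 0.0003] tcp [ 0.5293 -0.3213  0.2693] [ 1.7989e+02  9.0000e-02 -7.5280e+01] F [-0.27 -0.47 -1.26] w 0.0132
[-1.32292741e+01  1.34776776e+01 -6.76284428e-01 -2.29857361e-02
 -7.59862091e+01  2.79522374e+01]
```

View pics/s6.png

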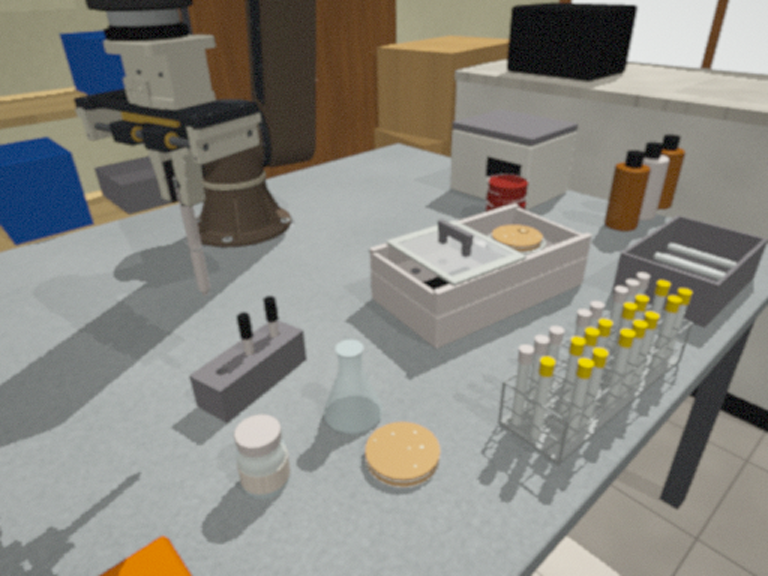

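View pics/w6.png

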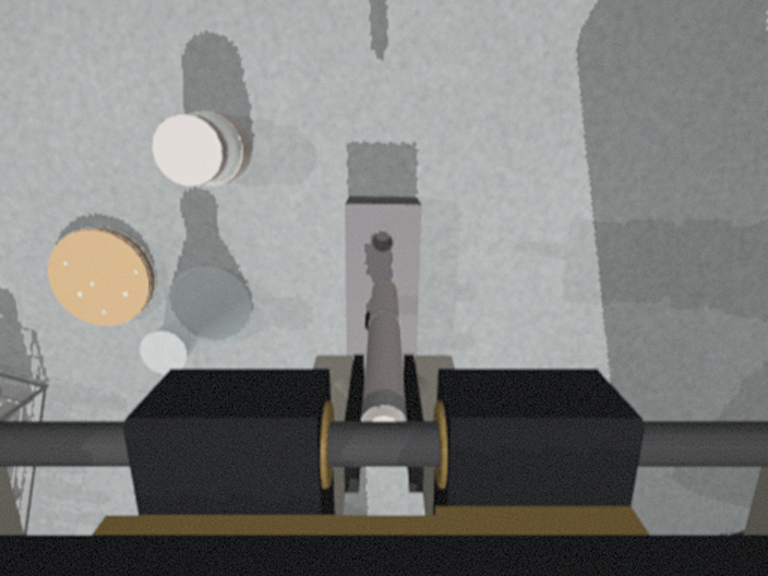

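View pics/t6.png

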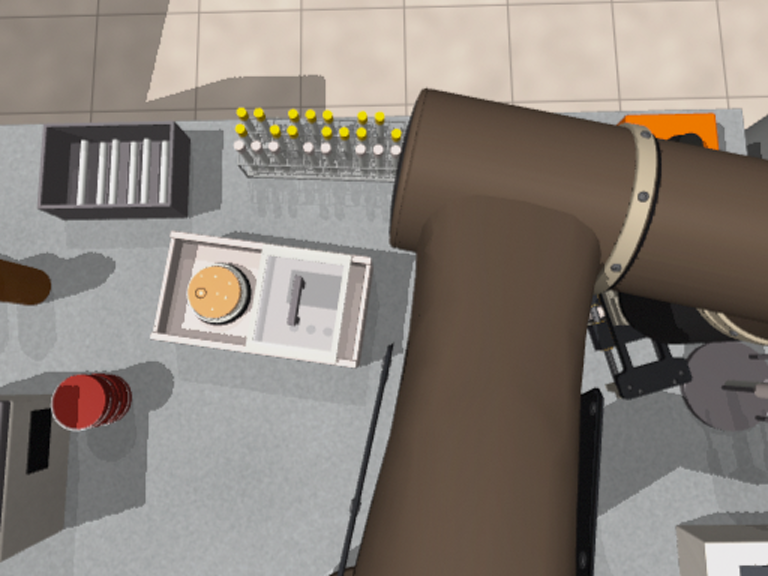

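The pen is lifted clear and the top view shows the guard and dish unobstructed. I'll zoom in on the ring, pen tip and pen axis.

```bash
python3 -c "
from h import *
t=np.load('t6.npz')['im'];s=np.load('s6.npz')['im'];w=np.load('w6.npz')['im']
f=lambda a,k:cv2.resize(a[:,:,::-1],None,fx=k,fy=k,interpolation=cv2.INTER_CUBIC)
cv2.imwrite('pics/z1.png',f(t[165:225,105:185],10))
cv2.imwrite('pics/z2.png',f(s[80:205,90:160],5))
cv2.imwrite('pics/z3.png',f(w[150:290,215:295],5))
"
```

```text
(no output)
```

View pics/z1.png

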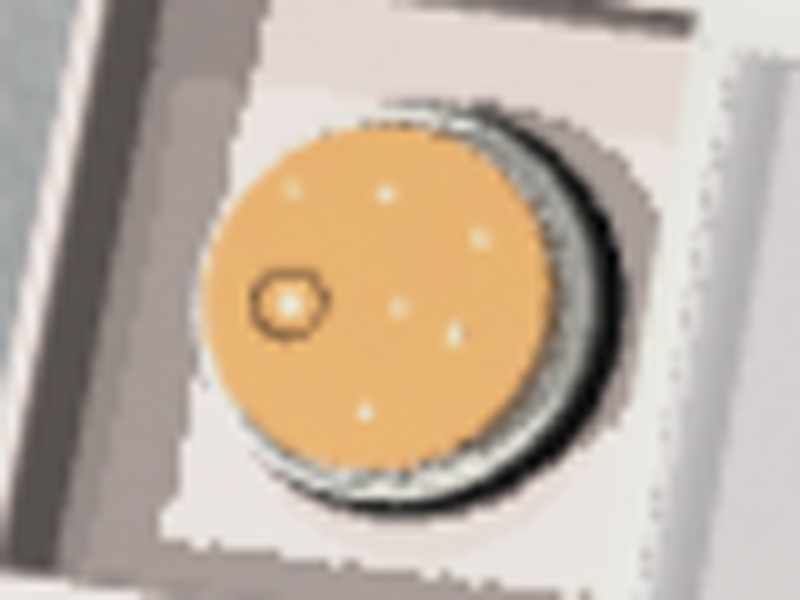

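View pics/z2.png

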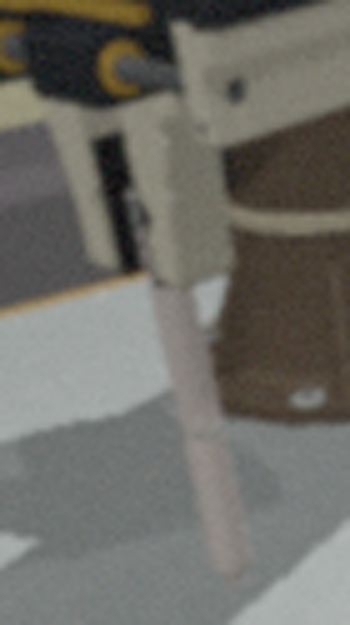

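View pics/z3.png

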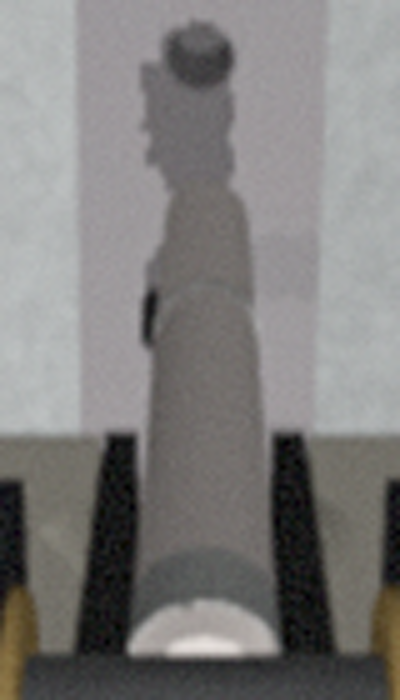

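```bash
cat > tilt.py <<'E'
from h import *
w=np.load('w6.npz');s=np.load('s6.npz')
st=r.get_state()
T=np.eye(4);T[:3,:3]=R.from_euler('xyz',st['eef_rot'],degrees=True).as_matrix();T[:3,3]=st['tcp_pos'];Ti=np.linalg.inv(T)
tool=lambda p:np.round((Ti@np.r_[p,1])[:3],4)
pw=lambda p:np.array([215,150])+np.array(p)/5-.4
ps=lambda p:np.array([90,80])+np.array(p)/5-.4
zt=st['tcp_pos'][2]
W=lambda p,z:tool(onz(w['K'],w['M'],pw(p),zt-z))
print('cam in tool',tool(-w['M'][:3,:3].T@w['M'][:3,3]))
print('tip by wrist', W((205,184),.097)); 
print('band lower', W((205,285),.05),'top',W((204,625),-.053))
def tri(a,b):
    C1,d1=ray(w['K'],w['M'],a);C2,d2=ray(s['K'],s['M'],b);d1/=np.linalg.norm(d1);d2/=np.linalg.norm(d2)
    A=np.c_[d1,-d2];k=np.linalg.lstsq(A,C2-C1,rcond=None)[0]
    p,q=C1+k[0]*d1,C2+k[1]*d2;return tool((p+q)/2),np.linalg.norm(p-q)
print('tri tip',tri(pw((205,184)),ps((232,572))))
# reference: scene projection of ideal (untilted) axis points vs seen
for z in (.02,.05,.097): 
    p=(T@np.r_[0,0,z,1])[:3]; print(z,'scene px(z2)',(proj(s['K'],s['M'],p)-[90,80]+.4)*5,'wrist z3',(proj(w['K'],w['M'],p)-[215,150]+.4)*5)
p=(T@np.r_[0,0,-.053,1])[:3];print('top wrist z3',(proj(w['K'],w['M'],p)-[215,150]+.4)*5)
t=np.load('t6.npz');print('spot top', onz(t['K'],t['M'],np.array([105,165])+np.array([289,303])/10-.45,.091),'dish c',onz(t['K'],t['M'],np.array([105,165])+np.array([379,298])/10-.45,.091))
E
python3 tilt.py
```

```text
cam in tool [ 0.0812  0.0006 -0.1806]
tip by wrist [0.0028 0.0005 0.097 ]
band lower [0.0009 0.0005 0.05  ] top [ 0.0059  0.0005 -0.053 ]
tri tip (array([ 0.0019, -0.0004,  0.0932]), np.float64(0.004174581715462772))
0.02 scene px(z2) [190.4156846  389.93209219] wrist z3 [200.73540158 368.44587361]
0.05 scene px(z2) [207.20158758 467.06950142] wrist z3 [201.32386589 290.66808455]
0.097 scene px(z2) [231.95291373 580.81096514] wrist z3 [202.01130258 199.80903935]
top wrist z3 [198.33781648 685.33657187]
spot top [0.59365445 0.26862904 0.091     ] dish c [0.59455949 0.24534978 0.091     ]
```

```bash
cat > mid.py <<'E'
from h import *
import sys
s=np.load('s6.npz');im=s['im'].astype(float)
rg=cv2.GaussianBlur(im[:,:,0]-im[:,:,2],(0,0),.8)
print(np.round(rg[138:196:8,118:142]).astype(int))
E
python3 mid.py
```

```text
[[-2  0  4  8 10 10 10 11 11  9  6  1 -2 -3 -4 -3  2 10 16 18 18 19 19 20]
 [-2 -3 -2  1  5  9 11 10 10  9  9  9  8  7  8 12 17 19 20 20 20 20 20 21]
 [-4 -3 -4 -3 -2  2  7  9 10 10 10 10 10 11 13 17 19 20 21 20 21 22 22 23]
 [-3 -3 -3 -3 -2 -1  1  4  8 10 11 10 10 10 10 11 11 12 14 15 17 18 18 20]
 [-3 -3 -3 -2 -2 -2 -2 -1  1  5  9 10 11 11 10  9  7  5  1 -2 -2 -2 -3 -3]
 [-3 -3 -3 -4 -4 -3 -3 -3 -3 -2  2  6  9 10 10  9  9  9  8  4  0 -2 -3 -3]
 [-2 -3 -3 -4 -4 -4 -4 -4 -4 -3 -2 -1  3  7 10 11 11 10 10  9  6  2 -1 -2]
 [-3 -3 -3 -3 -3 -3 -3 -3 -3 -3 -2 -2 -3 -3 -2  1  5  9  9  8  5  1 -1 -3]]
```

```bash
cat > mid.py <<'E'
from h import *
s=np.load('s6.npz');im=s['im'].astype(float);K,M=s['K'],s['M']
rg=cv2.GaussianBlur(im[:,:,0]-im[:,:,2],(0,0),.6)
L=[];Rr=[]
for v in range(140,190):
    row=rg[v];
    u0=int(119+ (v-140)*.21)
    for u in range(u0-4,u0+8):
        if row[u]<3.5<=row[u+1]: L.append((v,u+(3.5-row[u])/(row[u+1]-row[u])));break
    if v>168:
        for u in range(u0+6,u0+18):
            if row[u]>=3.5>row[u+1]: Rr.append((v,u+(row[u]-3.5)/(row[u]-row[u+1])));break
L=np.array(L);Rr=np.array(Rr)
C=-M[:3,:3].T@M[:3,3]
st=r.get_state();p0=np.array(st['tcp_pos'])
vd=(p0-C)[:2];vd/=np.linalg.norm(vd);n=np.array([vd[1],-vd[0]]) # right of view
def fitc(E,sgn):
    a,b=np.polyfit(E[:,0],E[:,1],1); print('rms',np.std(E[:,1]-a*E[:,0]-b),len(E))
    # offset of axis along n at two heights
    out=[]
    for z in (p0[2]-.02,p0[2]-.08):
        f=lambda o:(lambda q:q[0]-(a*q[1]+b))(proj(K,M,[*(p0[:2]+n*o),z]))
        o0,o1=f(0),f(.01); out.append(-o0/(o1-o0)*.01-sgn*.007)
    return out
print('n in world',n)
for E,sg in((L,-1),(Rr,1)):
    o=fitc(E,sg);print('axis offset along n at -20,-80mm',np.round(o,4),'tilt',(o[1]-o[0])/.06)
yaw=np.radians(st['eef_rot'][2]);x=np.array([np.cos(yaw),np.sin(yaw)]);print('tool x',x,'n.x',n@x)
E
python3 mid.py
```

```text
n in world [0.35418761 0.93517439]
rms 0.1529560004868141 50
axis offset along n at -20,-80mm [0.0011 0.0007] tilt -0.006299332788578585
rms 0.13950808529485317 21
axis offset along n at -20,-80mm [0.0015 0.0012] tilt -0.0036804989416684814
tool x [ 0.25404975 -0.96719115] n.x -0.8145111214130909
```

Pen tilt in the grip is about 0.005 rad by the scene view and under 0.02 by the wrist view, so I'm making no correction. Next I'll move over the dish.

```bash
python3 -c "
from h import *
inc([.593,.2665,.268],-5)"
```

```text
t 9.45 d [-0.5523 -0.211   0.0017] w [ 8.0000e-04  2.5000e-03 -1.2267e+00] tcp [ 0.5293 -0.3213  0.2693] [ 1.7989e+02  9.0000e-02 -7.5280e+01] F [-0.27 -0.47 -1.26] w 0.0132
```

step_arm:
  increments:
    - [[-0.014, -0.005, 0], [0, 0, -0.03], 1]
    - [[-0.04, -0.015, 0], [0, 0, -0.09], 1]
    - [[-0.075, -0.029, 0], [0, 0, -0.17], 1]
    - [[-0.112, -0.043, 0], [0, 0, -0.25], 1]
    - [[-0.15, -0.057, 0], [0, 0, -0.33], 1]
    - [[-0.188, -0.072, 0], [0, 0, -0.42], 1]
    - [[-0.226, -0.086, 0], [0, 0, -0.5], 1]
    - [[-0.264, -0.101, 0.001], [0, 0, -0.59], 1]
    - [[-0.302, -0.115, 0.001], [0, 0, -0.67], 1]
    - [[-0.34, -0.13, 0.001], [0, 0, -0.755], 1]

```text
time_s: 10.45
tcp_pos: [0.5685, 0.0425, 0.2693]
eef_rot: [180.0, 0.0, -31.7]
contact_force: [1.2, 0.1, -0.2]
gripper_width: 0.0134
```

```bash
python3 -c "
from h import *
inc([.593,.2665,.268],-5)"
```

```text
t 10.45 d [-0.097  -0.2034  0.0013] w [ 4.000e-04  7.000e-04 -4.669e-01] tcp [0.5685 0.0425 0.2693] [ 1.7997e+02  3.0000e-02 -3.1750e+01] F [ 1.15  0.13 -0.19] w 0.0134
```

step_arm:
  increments:
    - [[-0.016, -0.034, 0], [0, 0, -0.08], 1]
    - [[-0.032, -0.068, 0], [0, 0, -0.16], 1]
    - [[-0.049, -0.102, 0], [0, 0, -0.24], 1]
    - [[-0.066, -0.138, 0], [0, 0, -0.32], 1]
    - [[-0.082, -0.17, 0.001], [0, 0, -0.39], 1]
    - [[-0.092, -0.193, 0.001], [0, 0, -0.44], 1]
    - [[-0.097, -0.203, 0.001], [0, 0, -0.467], 1]
    - [[-0.097, -0.203, 0.001], [0, 0, -0.467], 1]
    - [[-0.097, -0.203, 0.001], [0, 0, -0.467], 1]

```text
time_s: 11.35
tcp_pos: [0.5943, 0.2633, 0.2686]
eef_rot: [180.0, 0.0, -5.3]
contact_force: [-0.5, 0.0, -0.5]
gripper_width: 0.0132
```

```bash
python3 -c "
from h import *
inc([.593,.2665,.205],-5)
im,K,M=cam('wrist'); save(im,'w7.png'); np.savez('w7.npz',im=im,K=K,M=M)"
```

```text
t 11.35 d [-0.0016 -0.0031  0.0636] w [ 0.0006  0.0005 -0.0051] tcp [0.5943 0.2633 0.2686] [ 1.7997e+02  3.0000e-02 -5.2900e+00] F [-0.54  0.01 -0.52] w 0.0132
```

View pics/w7.png

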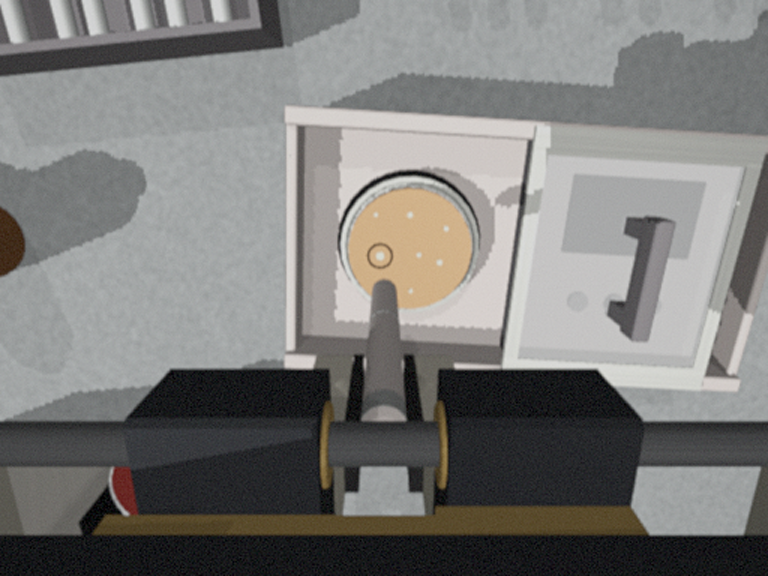

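Wrist view: the ring is at (380,256) with the pen tip hanging at (384,285), well aligned. I'll descend to about 12 mm above the dish.

step_arm:
  increments:
    - [[-0.0015, -0.003, 0.02], [0, 0, -0.005], 1]
    - [[-0.0015, -0.003, 0.045], [0, 0, -0.005], 1]
    - [[-0.0015, -0.003, 0.062], [0, 0, -0.005], 1]
    - [[-0.0015, -0.003, 0.066], [0, 0, -0.005], 1]
    - [[-0.0015, -0.003, 0.066], [0, 0, -0.005], 1]
    - [[-0.0015, -0.003, 0.066], [0, 0, -0.005], 1]
    - [[-0.0015, -0.003, 0.066], [0, 0, -0.005], 1]

```text
time_s: 12.1
tcp_pos: [0.594, 0.2671, 0.2043]
eef_rot: [-179.9, -0.1, -5.0]
contact_force: [0.5, 0.4, -0.8]
gripper_width: 0.0137
```

```bash
cat > look.py <<'E'
from h import *
import sys
k=sys.argv[1]
inc([.593,.2665,.205],-5)
im,K,M=cam('wrist'); np.savez('w%s.npz'%k,im=im,K=K,M=M)
f=lambda a,q:cv2.resize(a[:,:,::-1],None,fx=q,fy=q,interpolation=cv2.INTER_CUBIC)
cv2.imwrite('pics/w%s.png'%k,f(im[110:230,200:330],6))
im,K,M=cam('scene'); np.savez('s%s.npz'%k,im=im,K=K,M=M)
cv2.imwrite('pics/s%s.png'%k,f(im[60:190,290:400],5))
E
python3 look.py 8
```

```text
t 12.1 d [-0.0009  0.0007 -0.0007] w [-0.0013 -0.0016  0.0001] tcp [0.594  0.2671 0.2043] [-1.7993e+02 -9.0000e-02 -4.9900e+00] F [ 0.46  0.36 -0.82] w 0.0137
```

View pics/w8.png

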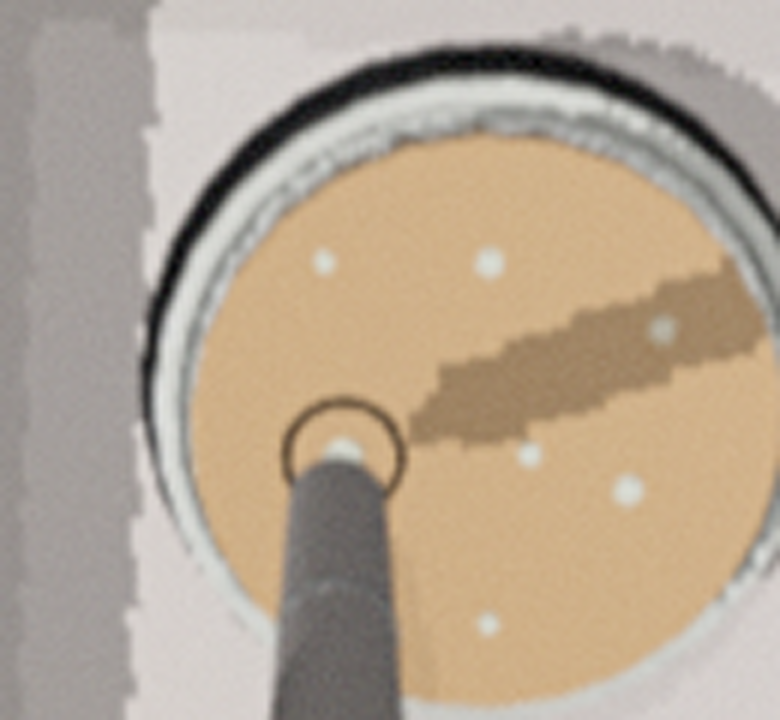

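View pics/s8.png

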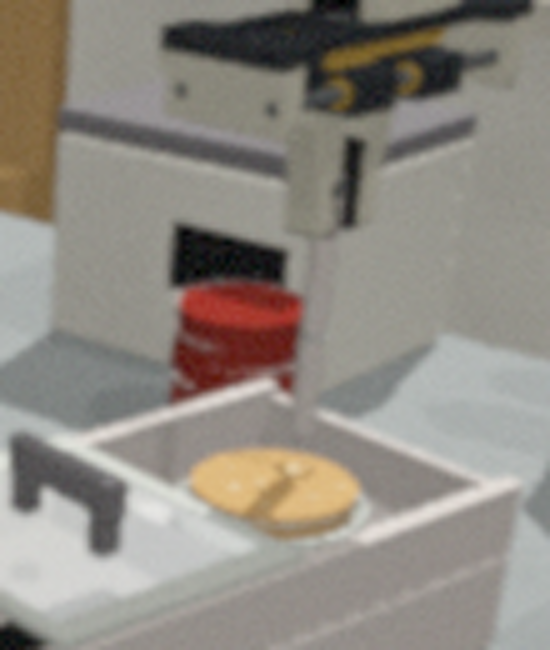

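```bash
python3 -c "
from h import *
w=np.load('w8.npz');K,M=w['K'],w['M']
st=r.get_state();T=np.eye(4);T[:3,:3]=R.from_euler('xyz',st['eef_rot'],degrees=True).as_matrix();T[:3,3]=st['tcp_pos'];Ti=np.linalg.inv(T)
tool=lambda p:np.round((Ti@np.r_[p,1])[:3],4)
c=lambda p:np.array([200,110])+np.array(p)/6-.42
print('spot',onz(K,M,c((344,455)),.091),tool(onz(K,M,c((344,455)),.091)))
zt=st['tcp_pos'][2]
print('tip sil as shoulder edge z=.087', tool(onz(K,M,c((338,459)),zt-.087)),'as tip edge .097',tool(onz(K,M,c((338,459)),zt-.097)))
s=np.load('s8.npz');d=lambda p:np.array([290,60])+np.array(p)/5-.4
print('spot scene',onz(s['K'],s['M'],d((293,468)),.091),tool(onz(s['K'],s['M'],d((293,468)),.091)))
print('pen tip scene at tip z',tool(onz(s['K'],s['M'],d((304,440)),zt-.097)))
"
```

```text
spot [0.59218726 0.26498409 0.091     ] [-0.0015  0.0024  0.1128]
tip sil as shoulder edge z=.087 [0.0052 0.0014 0.087 ] as tip edge .097 [0.0024 0.0015 0.097 ]
spot scene [0.59248509 0.26606444 0.091     ] [-0.0013  0.0013  0.1128]
pen tip scene at tip z [-0.     -0.0038  0.097 ]
```

```bash
python3 -c "
from h import *
im=np.load('s8.npz')['im']
cv2.imwrite('pics/z8.png',cv2.resize(im[125:170,325:370,::-1],None,fx=16,fy=16,interpolation=cv2.INTER_CUBIC)[:600])
im=np.load('s6.npz')['im']
cv2.imwrite('pics/z8b.png',cv2.resize(im[145:175,325:370,::-1],None,fx=16,fy=16,interpolation=cv2.INTER_CUBIC))
"
```

```text
(no output)
```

View pics/z8.png

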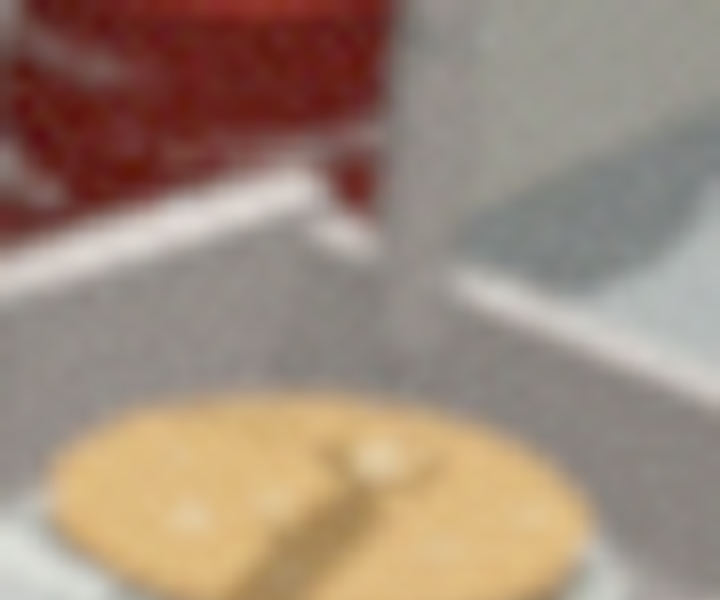

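View pics/z8b.png

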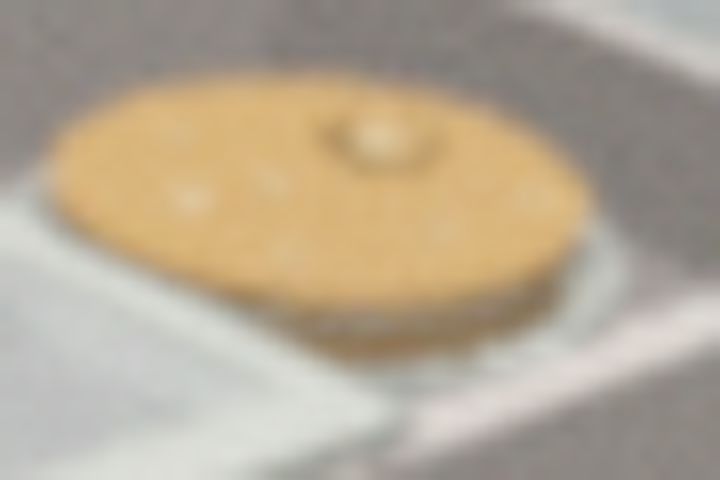

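```bash
python3 -c "
from h import *
s=np.load('s8.npz');K,M=s['K'],s['M']
z=lambda p:np.array([325,125])+np.array(p)/16-.47
sp=onz(K,M,z((380,458)),.091);print('spot',sp)
C=-M[:3,:3].T@M[:3,3];vd=(sp-C)[:2];vd/=np.linalg.norm(vd);n=np.array([vd[1],-vd[0]]);print('n',n)
for zz in (.091,.107,.13,.15,.18):
    p=np.r_[sp[:2],zz];q=proj(K,M,p);q2=proj(K,M,np.r_[sp[:2]+n*.01,zz]);print(zz,'z8 px',(q-[325,125]+.47)*16,'s8 px',(q-[290,60]+.4)*5,'px per mm z8',(q2-q)[0]*1.6)
"
```

```text
spot [0.59246422 0.26647358 0.091     ]
n [0.84592239 0.53330602]
0.091 z8 px [380. 458.] s8 px [293.4   467.775] px per mm z8 5.9017895175240485
0.107 z8 px [390.17715408 373.02521355] s8 px [296.58036065 441.22037923] px per mm z8 5.952016091134102
0.13 z8 px [405.0985209  248.43832519] s8 px [301.24328778 402.28697662] px per mm z8 6.025729377904463
0.15 z8 px [418.3618213  137.69556649] s8 px [305.38806916 367.67986453] px per mm z8 6.091324438631
0.18 z8 px [438.77869746 -32.77642185] s8 px [311.76834296 314.40736817] px per mm z8 6.192432222891603
```

step_arm:
  increments:
    - [[0, 0.001, 0.005], [0, 0, 0], 1]
    - [[0, 0.001, 0.01], [0, 0, 0], 1]
    - [[0, 0.001, 0.01], [0, 0, 0], 1]
    - [[0, 0.001, 0.01], [0, 0, 0], 1]

```text
time_s: 12.6
tcp_pos: [0.5931, 0.2659, 0.1925]
eef_rot: [180.0, 0.0, -5.0]
contact_force: [-0.0, -0.4, 0.2]
gripper_width: 0.0131
```

```bash
python3 look.py 9; python3 -c "
from h import *
im=np.load('s9.npz')['im']
cv2.imwrite('pics/z9.png',cv2.resize(im[125:170,325:370,::-1],None,fx=16,fy=16,interpolation=cv2.INTER_CUBIC)[:600])
"
```

```text
t 12.6 d [-0.0002 -0.0006 -0.0125] w [0.0005 0.0004 0.0005] tcp [0.5931 0.2659 0.1925] [ 1.7997e+02  3.0000e-02 -4.9700e+00] F [-0.01 -0.36  0.23] w 0.0131
```

View pics/w9.png

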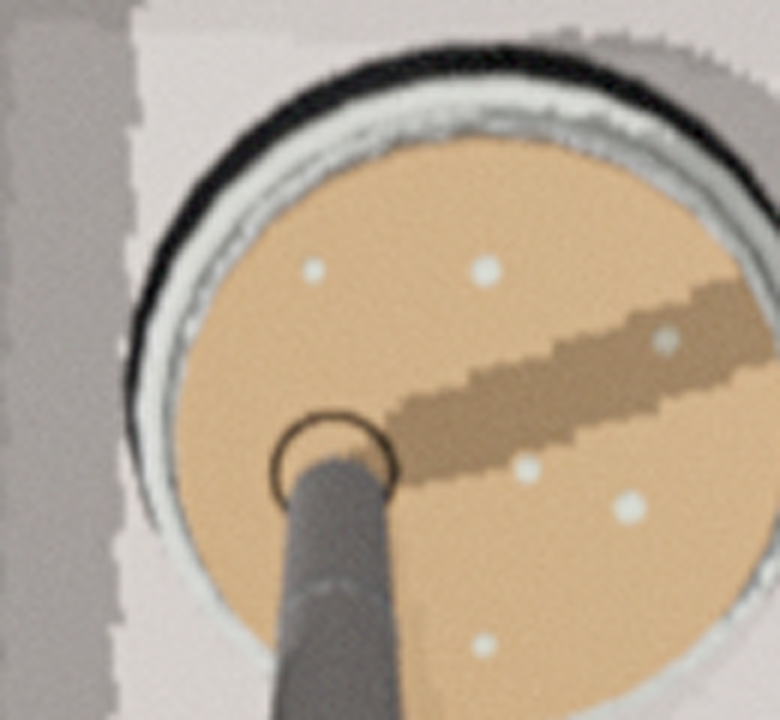

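View pics/z9.png

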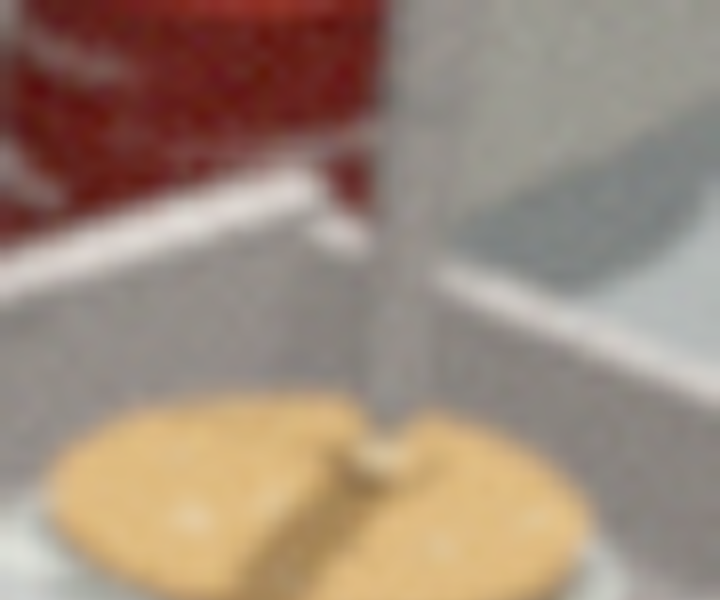

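View pics/s9.png

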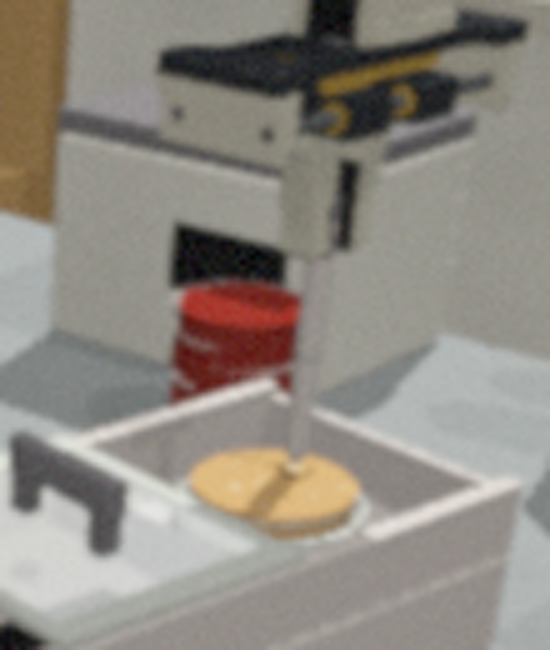

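```bash
python3 -c "
from h import *
w=np.load('w9.npz');K,M=w['K'],w['M']
im=w['im'].astype(int)
st=r.get_state();T=np.eye(4);T[:3,:3]=R.from_euler('xyz',st['eef_rot'],degrees=True).as_matrix();T[:3,3]=st['tcp_pos'];Ti=np.linalg.inv(T)
tool=lambda p:np.round((Ti@np.r_[p,1])[:3],4)
c=lambda p:np.array([200,110])+np.array(p)/6-.42
spt=tool(onz(K,M,c((335,470)),.091));print('spot',spt)
# ring outer pts
for p in [(335,412),(271,470),(399,470)]: print('ring',(tool(onz(K,M,c(p),.091))-spt)*1000)
zt=st['tcp_pos'][2]
print('shoulder edge', tool(onz(K,M,c((338,459)),zt-.087)),'tip edge',tool(onz(K,M,c((338,459)),zt-.097)))
"
```

```text
spot [-0.001   0.0012  0.1019]
ring [8.7 0.  0. ]
ring [ 0.  -9.3  0. ]
ring [0.  9.3 0. ]
shoulder edge [0.0049 0.0016 0.087 ] tip edge [0.0021 0.0017 0.097 ]
```

```bash
cat > probe.py <<'E'
from h import *
import sys
k=sys.argv[1]; n=int(sys.argv[2]) if len(sys.argv)>2 else 14
F=[];Z=[];I=0
for i in range(n):
    s=r.get_state();F.append(s['contact_force']);Z.append(s['tcp_pos']);I=I+r.capture('wrist')['color'].astype(float)
I/=n;np.save('p%s.npy'%k,I)
F=np.array(F)
print('t',round(s['time_s'],2),'F',np.round(F.mean(0),2),'+-',np.round(F.std(0)/np.sqrt(n),2),'tcp',np.round(np.mean(Z,0),4),'rot',np.round(s['eef_rot'],2),'w',round(s['gripper_width'],4))
# bright dots on dish
sub=I[110:230,200:330];b=sub[:,:,2]
g=cv2.GaussianBlur(b,(0,0),8);pts=[]
for c in [(314,270),(487,271),(527,470),(629,508),(484,645)]:
    # follow dots
    q=np.array(c)/6-.4
    try:q=np.load('dots.npy')[len(pts)]
    except Exception:pass
    u,v=np.round(q).astype(int);w=b[v-4:v+5,u-4:u+5];ww=np.clip(w-np.median(w)-15,0,None);Y,X=np.mgrid[v-4:v+5,u-4:u+5]
    pts.append([(ww*X).sum()/ww.sum(),(ww*Y).sum()/ww.sum()])
pts=np.array(pts);np.save('dots.npy',pts)
print('dots',np.round(pts,2).tolist(),'mean',np.round(pts.mean(0),3),'spread',np.round(np.linalg.norm(pts-pts.mean(0),axis=1).mean(),3))
E
rm -f dots.npy; python3 probe.py 0 10
```

```text
t 13.15 F [-0.03  0.2  -0.52] +- [0.09 0.19 0.19] tcp [0.5933 0.266  0.1929] rot [-180.     -0.     -4.97] w 0.0132
dots [[52.09, 44.71], [80.71, 44.92], [87.72, 78.08], [104.62, 84.18], [80.46, 107.17]] mean [81.118 71.811] spread 27.524
```

step_arm:
  increments:
    - [[0.0003, -0.0004, 0.002], [0, 0, 0], 1]
    - [[0.0003, -0.0004, 0.004], [0, 0, 0], 1]
    - [[0.0003, -0.0004, 0.004], [0, 0, 0], 1]
    - [[0.0003, -0.0004, 0.004], [0, 0, 0], 1]

```text
time_s: 13.6
tcp_pos: [0.5935, 0.2663, 0.1887]
eef_rot: [180.0, 0.0, -5.0]
contact_force: [-0.6, 0.7, -0.5]
gripper_width: 0.0132
```

```bash
python3 probe.py 1 10
```

```text
t 14.05 F [ 0.03 -0.01 -0.63] +- [0.17 0.12 0.09] tcp [0.5936 0.2664 0.1889] rot [-180.     -0.     -4.97] w 0.0134
dots [[52.46, 45.96], [81.48, 46.03], [88.55, 79.55], [105.78, 85.82], [81.16, 109.12]] mean [81.886 73.297] spread 27.876
```

step_arm:
  increments:
    - [[0, 0, 0.001], [0, 0, 0], 1]
    - [[0, 0, 0.002], [0, 0, 0], 1]
    - [[0, 0, 0.002], [0, 0, 0], 1]
    - [[0, 0, 0.002], [0, 0, 0], 1]

```text
time_s: 14.5
tcp_pos: [0.5937, 0.2664, 0.1869]
eef_rot: [-180.0, -0.0, -5.0]
contact_force: [-0.0, 0.4, -0.0]
gripper_width: 0.0135
```

```bash
python3 probe.py 2 16
```

```text
t 15.25 F [-0.02  0.22  0.65] +- [0.09 0.1  0.13] tcp [0.5936 0.2664 0.1869] rot [-180.     -0.     -4.97] w 0.0132
dots [[52.43, 46.24], [81.55, 46.22], [88.67, 79.88], [105.85, 86.08], [81.33, 109.4]] mean [81.966 73.565] spread 27.92
```

Contact happened at TCP z ≈ 0.1883: force rose by 1.2 N and the dots stopped moving relative to the tool, so the stage has sunk about 1.5 mm. I'll press 2.5 mm further.

step_arm:
  increments:
    - [[0, 0, 0.001], [0, 0, 0], 1]
    - [[0, 0, 0.002], [0, 0, 0], 1]
    - [[0, 0, 0.0025], [0, 0, 0], 1]
    - [[0, 0, 0.0025], [0, 0, 0], 1]
    - [[0, 0, 0.0025], [0, 0, 0], 1]

```text
time_s: 15.8
tcp_pos: [0.5936, 0.2664, 0.1844]
eef_rot: [-180.0, -0.0, -5.0]
contact_force: [-0.1, 0.4, 2.0]
gripper_width: 0.0131
```

```bash
python3 probe.py 3 30; python3 look.py 10; python3 -c "
from h import *
im=np.load('s10.npz')['im']
cv2.imwrite('pics/z10.png',cv2.resize(im[125:170,325:370,::-1],None,fx=16,fy=16,interpolation=cv2.INTER_CUBIC)[:600])
"
```

```text
t 17.25 F [0.01 0.11 1.62] +- [0.08 0.08 0.07] tcp [0.5936 0.2664 0.1844] rot [-180.     -0.     -4.97] w 0.0132
dots [[52.42, 46.21], [81.54, 46.21], [88.64, 79.81], [105.81, 86.07], [81.33, 109.39]] mean [81.947 73.537] spread 27.908
t 17.3 d [-0.0006 -0.0001 -0.0207] w [-0.0001 -0.0001  0.0005] tcp [0.5936 0.2664 0.1843] [-180.     -0.     -4.97] F [0.21 0.13 1.42] w 0.0132
```

View pics/w10.png

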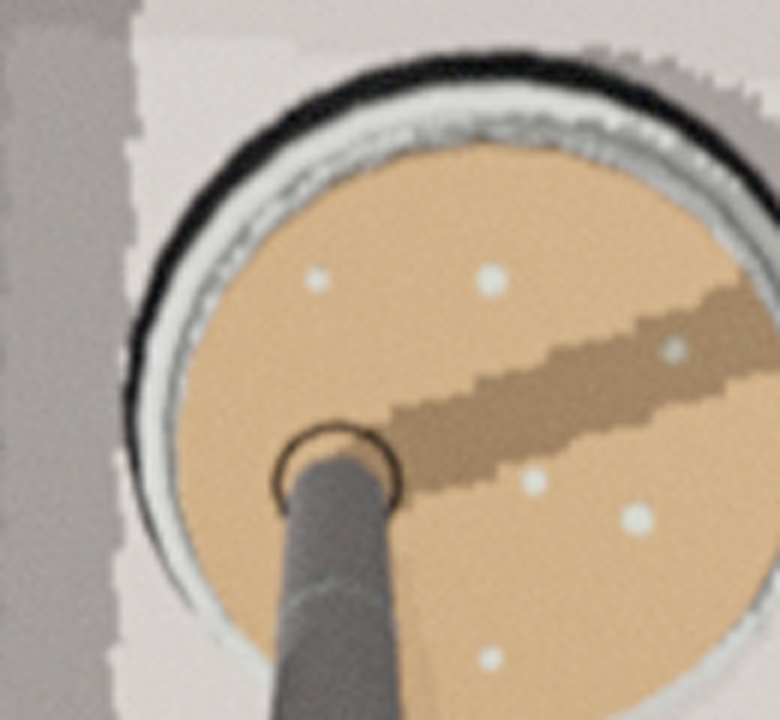

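View pics/z10.png

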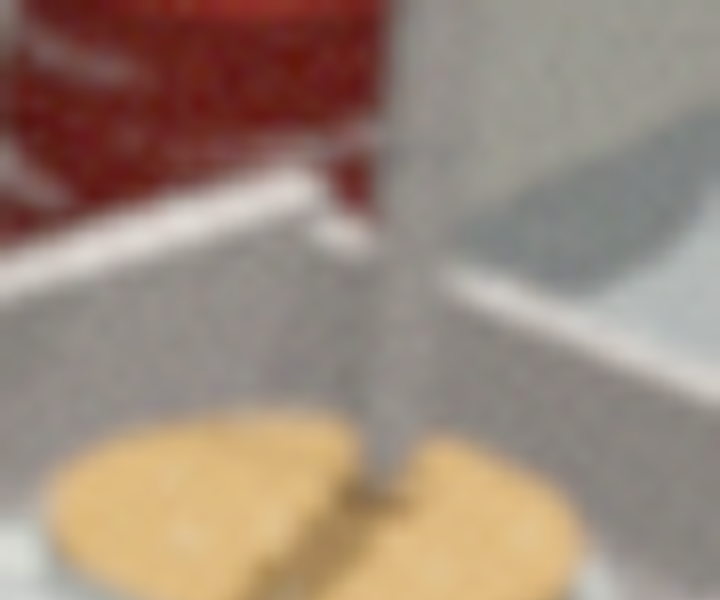

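View pics/s10.png

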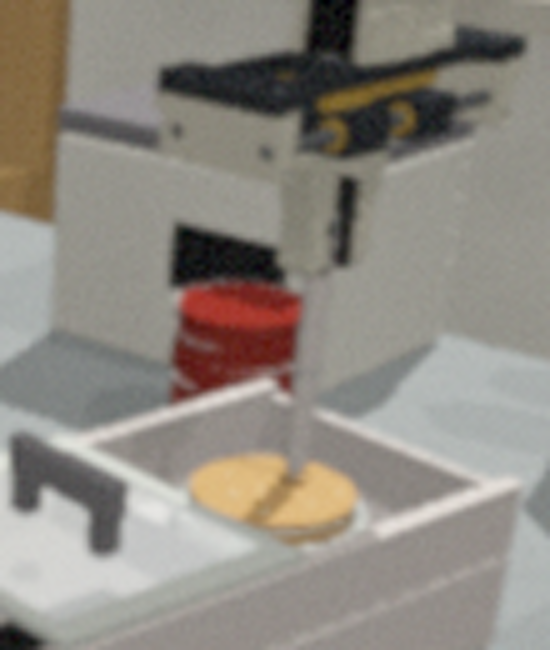

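Force is 2.19 N above baseline, which is a 4 mm sink. The ring is concentric with the tip to about 1 mm, and the dish is frozen relative to the pen. Handing in.

```bash
python3 -c "
from plant import r
print(r.close_job())"
```

```text
the job is handed in; nothing more can be done
None
```

I slid the guard fully open, took the counting pen and pressed its tip down on the ringed spot. I handed the job in at about 17.3 s with the pen still gripped and pressed there.

What the last checks showed:
- **Guard:** the bar moved about 130 mm, up to a firm 25 N at the stop. The guard's near edge measured 5 mm further along than I expected for fully open, more than the cameras' 2 mm calibration. I went by the felt stop.
- **Press depth:** the force was 2.19 N above the no-contact baseline, which matches about 4 mm of sink. The tool had come down about 4 mm since contact, and the dish stayed fixed relative to the pen after it.
- **Tip position:** by the wrist camera the tip is within about 1 mm of the ring centre.
- **Pen upright:** the tool axis was vertical. The scene view put the pen's tilt in the grip at about 0.005 rad, and the wrist view suggested up to 0.02 rad the other way. I made no correction.
- **Earlier disagreements:** the cameras differed by 2–5 mm on the spot and pen positions. I settled these by looking at the tip and the ring in the same picture.
- **Other objects:** the markers, flask, jar and spare dish looked undisturbed in the picture after the pen was lifted. I did not take a full check of them at the end.

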